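# Seat the nested lids on the rivet tin and lift off the cover

### The job

Push both flaps of the cardboard carton open until they lean well outwards, then carry the nested pair of lids (a tray with its cover lying loose on it) to the open rivet tin in the carton, lower it gently until the tray sits fully home in the tin, and let go of the tray. Then lift the cover off alone, leaving the tray seated and undisturbed, and finish while still holding the cover level about 12 cm above the tray: do not put it down or let go. The cover stays on the tray until the tray is home, and everything else on the bench stays where it is.

Things in the scene. Friction and masses are not known exactly. Their poses are not given: they have to be found in the camera images.
- carton: Open cardboard carton fixed to the bench, 158 (its x) x 198 (its y) mm outside, walls and floor 4 mm, rim 90 mm above the bench. Origin: centre of its underside. The two flaps are hinged on its +y and -y rims and reach towards each other.
- flap_left (a joint): Angle of the flap on the carton's +y rim, rad: 0 = shut (level, pointing inwards), 1.57 = upright, 2.8 = stop (hanging out). Starts at 0.75 to 1.15, leaving a 105 to 145 mm gap between the flaps' free edges. 150 mm wide, 60 mm long, 3 mm thick; pushed near its free edge it moves with under 1 N, stays where it is left.
- flap_right (a joint): The same for the flap on the carton's -y rim.
- flap_left_edge (a point): Middle of the free edge of the +y flap.
- flap_left_hinge (a point): Middle of the hinge line of the +y flap, which runs along the carton's x, 92 mm above the bench.
- flap_right_edge (a point): Middle of the free edge of the -y flap.
- flap_right_hinge (a point): Middle of the hinge line of the -y flap, 92 mm above the bench.
- tin: Loose open steel tin on the carton's floor, 102 (its x) x 56 (its y) x 58 mm high, walls 3 mm, mouth 96 x 50 mm, brass rivets inside up to 24 mm; 0.8 kg. Origin: centre of its underside (4 mm above the bench); rim at z = 58 mm. At least 45 mm are free between it and the carton's +y and -y walls.
- tray: Inner lid: steel tray, 0.18 kg. Origin: centre of its underside. Foot 91.5 (x) x 45.5 (y) mm at z 4 to 12 mm, 86 x 40 at z 0 to 4, goes into the tin's mouth; above it a flat-sided body 106 x 60 mm, z 12 to 32 mm: grip across the 60 mm (its y). Starts on the bench on its foot. Seated: origin 46 mm above the tin's, centred, long sides parallel, either way round.
- cover: Outer lid: steel cover loose on the tray, 0.09 kg. Origin: centre of its underside, 27 mm above the tray's. Step 93 (x) x 47 (y) mm, z 0 to 5 mm, sits in the tray's 98 x 52 opening; plate 104 x 58, z 5 to 9, on its walls, long sides parallel; central wooden bar handle 40 (x) x 14 (y) mm, z 9 to 31. Lifting the handle lifts the cover only.
- awl: Bystander: awl with wooden handle, 150 mm, lying on the bench.
- spool: Bystander: thread spool 40 mm across, 40 mm high.
- anvil: Bystander: steel disc 36 mm across, 14 mm high.
- burnisher: Bystander: dark wooden stick 90 x 22 x 22 mm.
- dressing: Bystander: jar 60 mm across, 70 mm high.
- wax: Bystander: round can 68 mm across, 45 mm high.
- mallet: Bystander: mallet lying flat, head 60 mm thick.

How it is judged:
By the outcome, as a careful person would: the job done as asked, in the order asked, and still so for the second after the job is handed in, while the arm keeps its last pose, push and grip.
It also fails if it takes over 72 s, if anything falls off the work surface, if the arm or the gripper's body presses on something with over 40 N, if the wrist force passes 120 N, or if a joint passes its speed limit or range.

### The arm

A 6-joint arm with a two-finger parallel gripper is mounted at the origin on the work surface. World frame = base frame: x ahead of the robot, y to its left, z up, the work surface at z = 0. Lengths are in m, angles in degrees, forces in N, time in s.
With the tool pointing down it reaches from about 0.35 to 0.875 m from the base axis. Payload 4.2 kg.
Tool frame: the origin (TCP) lies at the centre of the arm's flange, where the gripper is bolted on; the fingertips stand 182 mm ahead of it and the grasp point (between the pads) lies 164 mm ahead of it (r.nose_length is the distance from the TCP to the fingertips, in m); z points along the fingers, y is the line along which they close (so a half turn about z gives the same grasp; the last joint's range is limited). The gripper opens to 87 mm and grips with 3 to 60 N. Pads are 19 mm wide; open, the fingers measure 117 mm over their backs; the gripper's body (75 mm by 190 mm) begins 51 mm behind the grasp point.
Start: joints at [79.389, 22.042, 0.453, 0, -68.411, -14.817], TCP at [0.268, 0.564, 0.405] pointing down, gripper open.
Joint ranges: [-179.83, 179.83], [-69.29, 118.12], [-61.27, 80.66], [-181.25, 117.63], [-171.15, -9.14], [-177.46, 177.46]. Speed limits (degrees/s): [159.86, 159.86, 180, 180, 180, 180].

### API

Orientations are given as a 3x3 rotation matrix whose columns are the frame's x, y, z axes.
In Python, from station import r, vision gives the robot as it stands. The module is installed in compiled form; this text tells all that it offers.
- The arm moves only by the shell command python3 -m creep 'ROWS'. ROWS is JSON, a list of rows, each a list of 7 numbers: the opening, from -1 (shut) to 1 (fully open), then the shift along the tool's x, y, z in mm, then the turn, a rotation vector about the tool's x, y, z in degrees. A call has 1 to 8 rows; each row is the pose to reach, as a shift and turn from the pose commanded when the call began, along the tool's axes at that moment; what a row does not reach only later rows make up. A row lasts 1/12 s, in which the tool goes at most 41.7 mm and 7.16 degrees, less where a joint would pass 70% of its speed; a pose out of reach is approached as far as the arm can. A call with a gripper value outside its range is refused whole. The fingers move at their own pace and stop on an object; the grip force is fixed at half the most. Time passes only in rows, so rows that repeat a pose let the fingers close. It gives the time, the measured TCP pose, the force, the opening and the grip force at its end, in the units of the state.
- r.sense(): the state, without advancing time (a new reading comes with each control period).
- vision.capture(name): name is "scene" or "top" or "wrist"; returns (picture, depth): 400x640x3 uint8, red, green, blue; 400x640 float32, m along the optical axis (not along the pixel's ray), 0 where there is no reading.
- vision.camera_model(name): a dict with "vertical_fov" (degrees; the focal length in pixels is half the picture's height over the tangent of half this angle, whatever the lens; pixels are square), "cx", "cy" (the principal point, pixels), "extrinsics" (4x4, takes a point from camera to world coordinates); the wrist camera has in their place "mount" (4x4, takes a point from camera to tool coordinates, whose origin is the TCP and whose axes are the flange's). Camera axes: x right, y down, z forward; pixel columns grow to the right and rows downward; lengths in m; the calibration is good to about 2 mm. A picture is of the moment at which its call begins: read the wrist's pose just before it. camera_model takes no time and is no camera call.
- r.finish_job(): hands the job in; it is judged then, once.
Trained networks look in the newest picture that a camera, given by its name, has taken for a name from the list of things; names that differ only in an ending like _2 or _b are one class to them, and where a whole thing is asked for, a point or a joint stands for the part that bears it (a point fixed in the world has none). Each returns a list of dicts, best first, with "conf" (0 to 1); they miss things now and then, are a little off and sometimes report something else, mostly with a low value. They report only what shows in the picture. A call takes as long as a camera call.
- vision.find_in(camera, thing): "uv" ([column, row] in pixels, amid what is visible of it).
- vision.cut_out(camera, thing): "region" (400x640 bool, what is visible of it) and "uv" ([column, row] in pixels, amid what is visible of it).
The state is a dict: "time_s": time; "joints": joint angles; "joint_velocities": joint speeds; "effort": joint torques, N m; "tcp_pos": TCP position; "ee_rot": TCP orientation; "wrist_force": force on the tool from outside, world axes, zero at the start; "moment": the same for the moment, N m; "gripper_width": opening from 0.0 (shut) to 1.0 (fully open); "gripper_force": force on a finger pad.
Only numpy, scipy, OpenCV 4.12 (cv2) and the standard library are available. Lean on these libraries where they do the work, as an engineer would, in place of code of your own. Each camera call takes 0.05 s, during which the arm holds its last target. There are 200 camera calls.

## Working session

There is one attempt and no reset: what is moved stays moved. The work goes in short steps, Python scripts to look and compute and a shell command to move; the robot and the scene stay as the last step left them, time stands still between calls to the robot, and variables do not carry over. Pictures are saved under pics/ and viewed, at most 10 in all, crops included, and the job is handed in when it is done.

```bash
mkdir -p pics; cat > h.py <<'E'
import numpy as np, cv2
from station import r, vision
def pts(cam, depth, s=None):
    m=vision.camera_model(cam); H,W=depth.shape
    f=H/2/np.tan(np.radians(m["vertical_fov"])/2)
    v,u=np.mgrid[:H,:W]
    P=np.stack([(u-m["cx"])/f*depth,(v-m["cy"])/f*depth,depth],-1)
    if cam=="wrist":
        T=np.eye(4);T[:3,:3]=np.array(s["ee_rot"]);T[:3,3]=s["tcp_pos"];T=T@np.array(m["mount"])
    else: T=np.array(m["extrinsics"])
    return P@T[:3,:3].T+T[:3,3]
def shot(cam,name=None):
    s=r.sense(); im,d=vision.capture(cam)
    if name: cv2.imwrite("pics/"+name,im[:,:,::-1])
    P=pts(cam,d,s); P[d==0]=np.nan
    return im,d,P
def rect(Q):
    (c,(w,h),a)=cv2.minAreaRect((Q[:,:2]*1000).astype(np.float32))
    if w<h: w,h,a=h,w,a+90
    return np.round(c,1),round(w,1),round(h,1),round((a+90)%180-90,1)
E
cat > a.py <<'E'
from h import *
print({k:np.round(v,3) for k,v in r.sense().items()})
for cam in ("top","scene"):
    im,d,P=shot(cam,cam+"1.png")
    print(cam,np.round(vision.camera_model(cam)["extrinsics"],2).tolist())
    for t in ("carton","flap_left","flap_right","tin","tray","cover") + (("awl","spool","anvil","burnisher","dressing","wax","mallet") if cam=="top" else ()):
        L=vision.cut_out(cam,t)
        for o in L[:2]:
            Q=P[o["region"]]; Q=Q[~np.isnan(Q[:,0])]
            if len(Q)<5: continue
            print(t,round(o["conf"],2),np.round(o["uv"]),len(Q),"med",np.round(np.median(Q,0),3),"z5/95",np.round(np.percentile(Q[:,2],[5,95]),3),rect(Q))
E
python3 a.py
```

```text
{'time_s': np.float64(0.0), 'joints': array([ 7.9390e+01,  2.2090e+01,  3.7800e-01, -3.0000e-02, -6.8411e+01,
       -1.4816e+01]), 'joint_velocities': array([-0.005,  0.157,  0.015,  0.024, -0.061,  0.078]), 'effort': array([ 1.0000e-03, -3.9067e+01,  1.8741e+01,  4.2200e+00,  1.1000e-02,
       -0.0000e+00]), 'tcp_pos': array([0.268, 0.564, 0.404]), 'ee_rot': array([[ 0.903, -0.43 , -0.001],
       [-0.43 , -0.903, -0.002],
       [ 0.   ,  0.002, -1.   ]]), 'wrist_force': array([ 0.098,  0.564, -0.515]), 'moment': array([ 0.032, -0.041,  0.023]), 'gripper_force': np.float64(0.0), 'gripper_width': np.float64(1.0)}
top [[0.01, -0.99, 0.11, 0.46], [-1.0, -0.01, 0.01, -0.02], [-0.0, -0.11, -0.99, 1.47], [0.0, 0.0, 0.0, 1.0]]
carton 0.69 [234. 242.] 2817 med [0.505 0.225 0.083] z5/95 [0.    0.136] (array([501.8, 215.4]), 200.7, 161.6, 86.9)
flap_left 0.64 [216. 239.] 458 med [0.506 0.294 0.119] z5/95 [0.089 0.142] (array([509.4, 305.9]), 156.0, 59.1, -3.2)
flap_left 0.36 [314. 201.] 199 med [0.633 0.007 0.02 ] z5/95 [0.002 0.026] (array([634.2,   6.3]), 88.4, 25.4, 14.6)
flap_right 0.7
[... 1601 characters left out ...]
p_left 0.6 [283. 180.] 474 med [ 0.599 -0.2    0.036] z5/95 [0.033 0.057] (array([ 580. , -213.7]), 140.1, 92.6, 37.9)
flap_right 0.77 [394. 213.] 179 med [0.503 0.149 0.128] z5/95 [0.089 0.137] (array([439.1, 126.1]), 276.4, 68.0, 18.0)
tin 0.57 [407. 253.] 881 med [0.501 0.202 0.042] z5/95 [0.023 0.062] (array([525.3, 221.8]), 160.1, 74.9, 24.2)
tray 0.51 [284. 190.] 184 med [ 0.611 -0.178  0.022] z5/95 [0.014 0.03 ] (array([ 601. , -179.6]), 114.3, 50.3, -19.5)
cover 0.56 [284. 179.] 507 med [ 0.598 -0.2    0.036] z5/95 [0.033 0.057] (array([ 579.4, -228.1]), 136.6, 101.7, 8.4)
cover 0.19 [339. 216.] 279 med [0.549 0.006 0.027] z5/95 [0.001 0.041] (array([539.8,  -5.4]), 56.4, 39.5, 53.3)
```

View pics/top1.png

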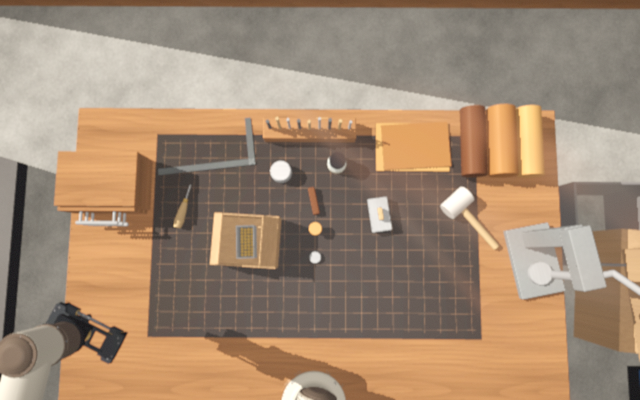

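View pics/scene1.png

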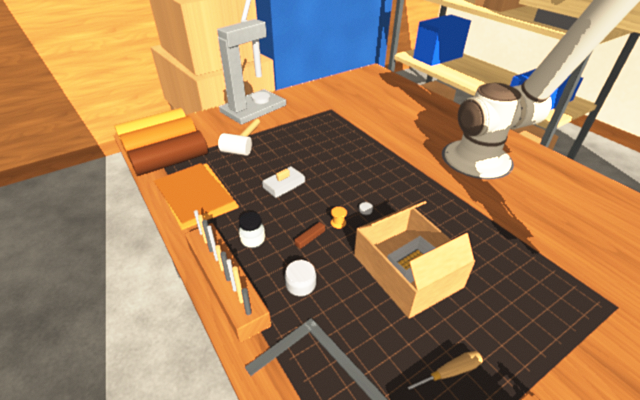

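The top view shows the carton at about (245,240) with the tin inside it, and the tray with its cover at (379,214). The scene view shows both flaps leaning inwards, with the lids' handle along their long side. I'll move above the carton with the gripper shut.

```bash
cat >> h.py <<'E'
def to(x,y,z,yaw):
    "tool-frame shift (mm) and turn (deg) to tool-down pose with tool x at world yaw (mod 180)"
    from scipy.spatial.transform import Rotation as R
    s=r.sense(); E=np.array(s["ee_rot"]); d=E.T@(np.array([x,y,z])-s["tcp_pos"])*1000
    best=None
    for k in (0,180):
        a=np.radians(yaw+k); X=np.array([np.cos(a),np.sin(a),0]); Z=np.array([0,0,-1.])
        v=R.from_matrix(E.T@np.stack([X,np.cross(Z,X),Z],1)).as_rotvec(degrees=True)
        if best is None or np.linalg.norm(v)<np.linalg.norm(best): best=v
    print("to",np.round(d,1),np.round(best,2))
E
python3 -c "
from h import *
print(np.round(vision.camera_model('wrist')['mount'],3), vision.camera_model('wrist')['vertical_fov']); to(.503,.22,.45,2.6)"
python3 -m creep '[[-1,360,210,-45,0,0,-28],[-1,360,210,-45,0,0,-28],[-1,360,210,-45,0,0,-28],[-1,360,210,-45,0,0,-28],[-1,360,210,-45,0,0,-28],[-1,360,210,-45,0,0,-28],[-1,360,210,-45,0,0,-28],[-1,360,210,-45,0,0,-28]]'
```

```text
[[-0.001 -0.953 -0.304  0.086]
 [ 1.    -0.001 -0.001 -0.001]
 [ 0.001 -0.304  0.953  0.019]
 [ 0.     0.     0.     1.   ]] 67.27145338185498
to [359.8 210.3 -45.3] [  0.     0.   -28.03]
time_s: 1.72
tcp_pos: [0.4557, 0.289, 0.4412]
ee_rot: [[0.999, 0.045, 0.001], [0.045, -0.999, 0.001], [0.001, -0.001, -1.0]]
wrist_force: [0.5, 1.4, -0.4]
gripper_width: 0.478
gripper_force: 0.0
```

```bash
python3 -c "
from h import *
to(.503,.22,.45,2.6)"
```

```text
to [44.2 71.1 -8.9] [-0.03 -0.03 -0.  ]
```

```bash
python3 -m creep '[[-1,44,71,-9,0,0,0],[-1,44,71,-9,0,0,0],[-1,44,71,-9,0,0,0],[-1,44,71,-9,0,0,0],[-1,44,71,-9,0,0,0]]'
cat > b.py <<'E'
from h import *
im,d,P=shot("wrist","w1.png")
for t in ("carton","flap_left","flap_right","tin"):
    for o in vision.cut_out("wrist",t)[:1]:
        Q=P[o["region"]]; Q=Q[~np.isnan(Q[:,0])]
        print(t,round(o["conf"],2),np.round(o["uv"]),len(Q),np.round(np.median(Q,0),3),np.round(np.percentile(Q[:,2],[2,50,98]),3),rect(Q))
        if t=="tin":
            K=Q[abs(Q[:,2]-.062)<.004]; print("rim",len(K),rect(K),np.median(K[:,2]))
        if "flap" in t:
            K=Q[Q[:,2]>np.percentile(Q[:,2],97)-.004]; print("edge",np.round(np.median(K,0),3)) 
E
python3 b.py
```

```text
time_s: 2.13
tcp_pos: [0.5022, 0.2217, 0.4494]
ee_rot: [[0.999, 0.044, -0.0], [0.044, -0.999, 0.0], [-0.0, -0.0, -1.0]]
wrist_force: [0.1, 0.0, 0.5]
gripper_width: 0.098
gripper_force: 0.0
carton 0.65 [347. 167.] 19068 [0.509 0.209 0.045] [0.003 0.045 0.141] (array([485.8, 200.6]), 228.1, 200.9, 86.7)
flap_left 0.78 [259. 163.] 3585 [0.52  0.292 0.123] [0.093 0.123 0.143] (array([512.4, 307.1]), 150.6, 61.0, -3.2)
edge [0.521 0.279 0.141]
flap_right 0.76 [400. 175.] 3937 [0.511 0.141 0.119] [0.003 0.119 0.137] (array([473., 124.]), 209.8, 76.5, -3.1)
edge [0.516 0.157 0.136]
tin 0.38 [469. 197.] 512 [0.459 0.005 0.014] [0.004 0.014 0.016] (array([458.1,   2.6]), 34.1, 34.1, -2.8)
rim 0 (array([0., 0.]), 0.0, 0.0, 0.0) nan
  return _methods._mean(a, axis=axis, dtype=dtype,
  ret = ret.dtype.type(ret / rcount)
```

View pics/w1.png

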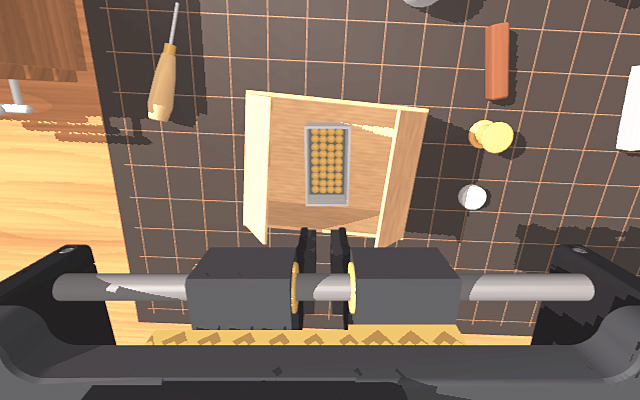

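The tin shows at (327,165), with the flap edges on either side at about x = 265 and 397. I'll go down between the flaps and push the left one first.

```bash
python3 -m creep '[[-1,4,3,40,0,0,0],[-1,4,3,80,0,0,0],[-1,4,3,120,0,0,0],[-1,4,3,149,0,0,0],[-1,5,-15,149,0,0,0],[-1,6,-33,149,0,0,0],[-1,6,-50,149,0,0,0],[-1,6,-65,149,0,0,0]]'
python3 -m creep '[[-1,0,-15,0,0,0,0],[-1,0,-30,0,0,0,0],[-1,0,-45,0,0,0,0],[-1,0,-56,0,0,0,0],[-1,0,-56,0,0,0,0],[-1,0,-56,0,0,0,0],[-1,0,-20,0,0,0,0],[-1,0,20,0,0,0,0]]'
```

```text
time_s: 3.05
tcp_pos: [0.5056, 0.2897, 0.3022]
ee_rot: [[0.999, 0.047, 0.003], [0.047, -0.999, 0.002], [0.003, -0.002, -1.0]]
wrist_force: [0.5, -1.6, 2.2]
gripper_width: 0.003
gripper_force: 0.4
time_s: 3.72
tcp_pos: [0.5061, 0.2675, 0.3002]
ee_rot: [[0.999, 0.048, 0.0], [0.048, -0.999, 0.0], [0.0, -0.0, -1.0]]
wrist_force: [1.1, -1.0, 0.1]
gripper_width: 0.005
gripper_force: 0.0
```

```bash
python3 -m creep '[[-1,-2,40,0,0,0,0],[-1,-2,75,0,0,0,0],[-1,-3,95,0,0,0,0],[-1,-4,112,0,0,0,0],[-1,-4,127,0,0,0,0],[-1,-5,142,0,0,0,0],[-1,-5,157,0,0,0,0],[-1,-5,170,0,0,0,0]]'; python3 -c "
from h import *
to(.5,.09,.3,2.6)"
```

```text
time_s: 4.38
tcp_pos: [0.5085, 0.0957, 0.3008]
ee_rot: [[0.999, 0.044, 0.001], [0.044, -0.999, 0.001], [0.001, -0.001, -1.0]]
wrist_force: [0.5, 0.2, 0.5]
gripper_width: 0.007
gripper_force: 0.3
to [-8.8  5.3  0.8] [-0.04 -0.04 -0.1 ]
```

```bash
python3 -m creep '[[-1,-3,4,0,0,0,0],[-1,-3,4,0,0,0,0],[-1,-3,4,0,0,0,0],[-1,-3,-30,0,0,0,0],[0,-3,-60,-40,0,0,0],[1,-3,-90,-80,0,0,0],[1,-3,-120,-110,0,0,0],[1,-3,-125,-120,0,0,0]]'
python3 -m creep '[[1,0,0,0,0,0,0],[1,0,0,0,0,0,0],[1,0,0,0,0,0,0]]'
cat > c.py <<'E'
from h import *
im,d,P=shot("wrist","w2.png")
cv2.imwrite("pics/w2.png",im[:,:,::-1])
x,y,z=P[...,0],P[...,1],P[...,2]
for t in ("flap_left","flap_right"):
    for o in vision.cut_out("wrist",t)[:1]:
        Q=P[o["region"]]; Q=Q[~np.isnan(Q[:,0])]
        print(t,round(o["conf"],2),np.round(o["uv"]),len(Q),np.round(np.percentile(Q,[3,50,97],axis=0),3).tolist())
B=(abs(x-.5)<.07)&(abs(y-.217)<.05)
for lo in (.054,.057,.059):
    Q=P[B&(z>lo)&(z<.07)]; print(lo,len(Q),rect(Q),np.median(Q[:,2]))
Q=P[B&(z<.036)&(z>.018)]; print("rivets",len(Q),rect(Q))
E
python3 c.py
```

```text
time_s: 5.05
tcp_pos: [0.5, 0.2247, 0.4235]
ee_rot: [[0.999, 0.048, 0.004], [0.048, -0.999, 0.002], [0.004, -0.002, -1.0]]
wrist_force: [1.1, -0.0, -0.4]
gripper_width: 0.223
gripper_force: 0.0
time_s: 5.3
tcp_pos: [0.4997, 0.2221, 0.4195]
ee_rot: [[0.999, 0.046, -0.002], [0.046, -0.999, -0.001], [-0.002, 0.001, -1.0]]
wrist_force: [0.2, -0.1, -0.5]
gripper_width: 0.451
gripper_force: 0.0
flap_left 0.93 [207. 159.] 9494 [[0.446, 0.312, 0.095], [0.523, 0.339, 0.11], [0.586, 0.363, 0.122]]
flap_right 0.75 [458. 178.] 8804 [[0.443, 0.07, 0.094], [0.514, 0.093, 0.112], [0.572, 0.118, 0.128]]
0.054 1297 (array([494.6, 215.7]), 125.7, 95.2, -3.4) 0.0623966190839681
0.057 1124 (array([494.5, 219.6]), 125.0, 88.4, -2.9) 0.06263700288399246
0.059 1009 (array([494.5, 219.6]), 125.0, 88.4, -2.9) 0.06278453597660749
rivets 3368 (array([494.5, 214.3]), 125.4, 98.9, -2.9)
```

View pics/w2.png

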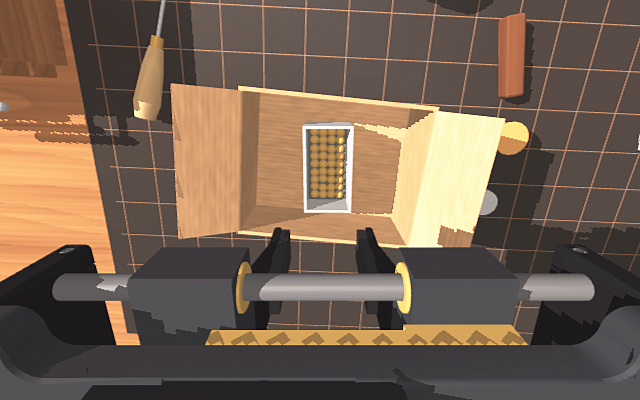

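Both flaps now lean well outwards, to about 2.5–2.6 rad. The tin rim at (327,168) is fully visible. I'll isolate the rim as one component and then head for the tray.

```bash
cat > d.py <<'E'
from h import *
im,d,P=shot("wrist"); np.save("tin.npy",P)
z=P[...,2]; M=((z>.057)&(z<.068)).astype(np.uint8); M[:100]=0
n,l,st,c=cv2.connectedComponentsWithStats(M)
for i in range(1,n):
    if st[i,4]>100:
        Q=P[l==i]; print(st[i],rect(Q),np.round(np.median(Q[:,2]),4), np.round((Q.max(0)+Q.min(0))[:2]/2,4))
to(.59,-.205,.42,8.7)
E
python3 d.py
```

```text
[243 100 123 134 737] (array([468.8, 273.7]), 204.3, 102.7, 43.4) 0.0624 [0.5039 0.2406]
[384 110  41 127 461] (array([500.6, 120.9]), 150.7, 18.4, -10.1) 0.0626 [0.5015 0.1296]
[301 125  51  88 826] (array([504.1, 218.3]), 102.5, 56.1, 2.4) 0.0626 [0.5041 0.2181]
to [ 7.100e+01  4.298e+02 -2.000e-01] [ 0.08  0.13 -6.18]
```

```bash
python3 -m creep '[[1,71,430,0,0,0,-6],[1,71,430,0,0,0,-6],[1,71,430,0,0,0,-6],[1,71,430,0,0,0,-6],[1,71,430,0,0,0,-6],[1,71,430,0,0,0,-6],[1,71,430,0,0,0,-6],[1,71,430,0,0,0,-6]]' >/dev/null
python3 -m creep '[[1,16,95,0,0,0,0],[1,16,95,0,0,0,0],[1,16,95,0,0,0,0],[1,16,95,0,0,0,0],[1,16,95,0,0,0,0],[1,16,95,0,0,0,0]]'
cat > e.py <<'E'
from h import *
im,d,P=shot("wrist","w3.png")
z=P[...,2]; x=P[...,0]; y=P[...,1]; B=(abs(x-.59)<.1)&(abs(y+.205)<.08)
for a,b in ((.0275,.045),(.034,.040),(.054,.064)):
    Q=P[B&(z>a)&(z<b)]; print(len(Q),rect(Q),np.round(np.median(Q[:,2]),4))
to(.59,-.205,.2,8.7)
E
python3 e.py
```

```text
time_s: 6.67
tcp_pos: [0.5989, -0.1953, 0.42]
ee_rot: [[0.989, 0.149, -0.001], [0.149, -0.989, 0.0], [-0.001, -0.001, -1.0]]
wrist_force: [0.4, 0.3, 0.1]
gripper_width: 0.998
gripper_force: 0.0
3514 (array([ 595. , -204.7]), 106.4, 59.8, 7.9) 0.0367
3360 (array([ 596.1, -204.4]), 103.9, 59.5, 8.2) 0.0367
382 (array([ 596.5, -205.1]), 38.5, 13.2, 8.8) 0.0585
to [-10.2   8.8 220.4] [-0.02  0.03 -0.06]
```

```bash
python3 -m creep '[[1,-4,9,35,0,0,0],[1,-4,9,75,0,0,0],[1,-4,9,115,0,0,0],[1,-4,9,155,0,0,0],[1,-4,9,190,0,0,0],[1,-4,9,215,0,0,0],[1,-4,9,229,0,0,0],[1,-4,9,229,0,0,0]]'; python3 -c "
from h import *
to(.596,-.2048,.190,8.3)"
```

```text
time_s: 7.38
tcp_pos: [0.5952, -0.2036, 0.188]
ee_rot: [[0.989, 0.151, -0.008], [0.151, -0.989, 0.001], [-0.007, -0.002, -1.0]]
wrist_force: [0.1, -0.5, 0.1]
gripper_width: 1.003
gripper_force: 0.0
to [ 0.6  1.3 -2.1] [-0.13  0.42  0.36]
```

```bash
python3 -m creep '[[1,0,1,0,0,0,0],[1,0,1,0,0,0,0],[-1,0,1,0,0,0,0],[-1,0,1,0,0,0,0],[-1,0,1,0,0,0,0],[-1,0,1,0,0,0,0],[-1,0,1,0,0,0,0],[-1,0,1,0,0,0,0]]'; python3 -c "
from h import *
to(.596,-.2048,.190,8.3)"
```

```text
time_s: 8.05
tcp_pos: [0.5968, -0.2063, 0.1919]
ee_rot: [[0.989, 0.149, 0.0], [0.149, -0.989, 0.0], [0.0, -0.0, -1.0]]
wrist_force: [-0.2, 1.3, 2.1]
gripper_width: 0.686
gripper_force: 30.0
to [-0.5 -1.6  1.9] [-0.   -0.02  0.26]
```

```bash
python3 -m creep '[[-1,0,0,-6,0,0,0],[-1,0,0,-18,0,0,0],[-1,0,0,-38,0,0,0],[-1,0,0,-63,0,0,0],[-1,0,0,-88,0,0,0],[-1,0,0,-108,0,0,0],[-1,0,0,-120,0,0,0],[-1,0,0,-125,0,0,0]]'; python3 -c "
from h import *
to(.5046,.2183,.315,2.4)"
```

```text
time_s: 8.72
tcp_pos: [0.5969, -0.2065, 0.3198]
ee_rot: [[0.989, 0.149, 0.005], [0.149, -0.989, -0.001], [0.005, 0.001, -1.0]]
wrist_force: [-0.6, -0.1, -3.3]
gripper_width: 0.684
gripper_force: 30.0
to [ -28.  -433.8    4. ] [ 0.07 -0.27  6.18]
```

```bash
python3 -m creep '[[-1,0,-6,-6,0,0,0],[-1,-1,-20,-18,0,0,0.5],[-1,-3,-42,-30,0,0,1],[-1,-5,-70,-37,0,0,1.5],[-1,-7,-102,-40,0,0,2],[-1,-9,-136,-40,0,0,2.5],[-1,-11,-170,-40,0,0,3],[-1,-13,-204,-40,0,0,3.5]]'
python3 -m creep '[[-1,-2,-34,0,0,0,0.5],[-1,-4,-68,0,0,0,1],[-1,-6,-102,0,0,0,1.5],[-1,-7,-134,0,0,0,2],[-1,-8,-160,0,0,0,2.3],[-1,-9,-180,0,0,0,2.5],[-1,-9,-194,0,0,0,2.6],[-1,-9,-202,0,0,0,2.6]]'
python3 -m creep '[[-1,0,0,0,0,0,0],[-1,0,0,0,0,0,0]]'
python3 -c "
from h import *
to(.5046,.2183,.315,2.4)"
```

```text
time_s: 9.38
tcp_pos: [0.5523, -0.005, 0.3557]
ee_rot: [[0.996, 0.087, -0.002], [0.087, -0.996, -0.0], [-0.002, -0.0, -1.0]]
wrist_force: [0.2, 0.1, -3.3]
gripper_width: 0.686
gripper_force: 30.0
time_s: 10.05
tcp_pos: [0.5261, 0.1955, 0.3558]
ee_rot: [[0.999, 0.045, -0.001], [0.045, -0.999, -0.001], [-0.002, 0.001, -1.0]]
wrist_force: [0.7, 0.1, -2.7]
gripper_width: 0.683
gripper_force: 30.0
time_s: 10.22
tcp_pos: [0.5265, 0.1935, 0.3561]
ee_rot: [[0.999, 0.043, -0.001], [0.043, -0.999, -0.001], [-0.001, 0.001, -1.0]]
wrist_force: [-0.0, -0.2, -3.1]
gripper_width: 0.685
gripper_force: 30.0
to [-20.8 -25.7  41.1] [0.04 0.07 0.07]
```

```bash
cat > f.py <<'E'
from h import *
s=r.sense(); im,d,P=shot("wrist","w4.png")
E=np.array(s["ee_rot"]); t=np.array(s["tcp_pos"])
L=(P-t)@E*1000  # tool frame mm
m=(abs(L[...,0])<75)&(abs(L[...,1])<34)&(L[...,2]>147)&(L[...,2]<170)
Q=L[m]; print("body/cover",len(Q),rect(Q/1000), "xrange",np.percentile(Q[:,0],[.5,99.5]).round(1))
m2=m&(L[...,2]<160); Q=L[m2]; print("plate",len(Q),rect(Q/1000),np.percentile(Q[:,0],[.5,99.5]).round(1),np.percentile(Q[:,2],[5,50,95]).round(1))
z=P[...,2]; M=((z>.057)&(z<.068)).astype(np.uint8)
n,l,st,c=cv2.connectedComponentsWithStats(M)
for i in range(1,n):
    if st[i,4]>100:
        Q=P[l==i]; print(st[i],rect(Q))
E
python3 f.py
```

```text
body/cover 14411 (array([7.1, 0.3]), 92.3, 67.9, -3.1) xrange [-36.5  51.5]
plate 13739 (array([7. , 0.3]), 92.1, 67.8, -3.1) [-36.6  51.3] [154.1 155.2 156.6]
[196 115 176  19 219] (array([587.7, 231.1]), 157.6, 0.3, 86.8)
[198 124   8 123 548] (array([522.9, 309.6]), 124.0, 1.5, -3.2)
[393 145  20  93 318] (array([527.8, 118.9]), 91.7, 1.0, -3.3)
[266 159  61   6 262] (array([553.2, 220.4]), 55.9, 4.5, -87.3)
```

View pics/w4.png

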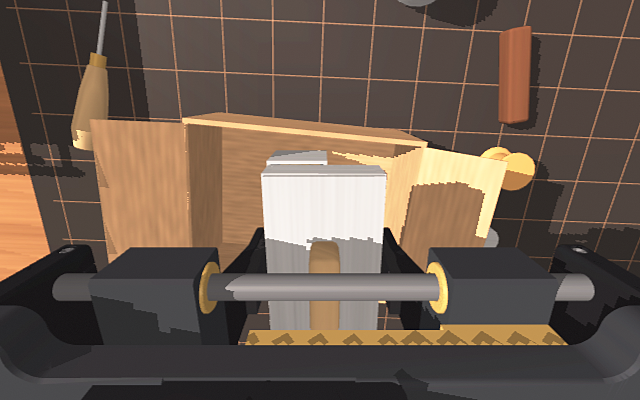

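The tray is held with the cover on it. The tin's far rim shows at (297,161), in line with what I measured earlier. I'll move over the tin.

```bash
python3 -m creep '[[-1,-4,-5,4,0,0,0],[-1,-10,-12,14,0,0,0],[-1,-17,-20,28,0,0,0],[-1,-20,-25,44,0,0,0],[-1,-21,-26,60,0,0,0],[-1,-21,-26,74,0,0,0],[-1,-21,-26,84,0,0,0],[-1,-21,-26,88,0,0,0]]'
python3 -m creep '[[-1,0,0,0,0,0,0],[-1,0,0,0,0,0,0],[-1,0,0,0,0,0,0]]'
python3 -c "
from h import *
to(.5046,.2183,.242,2.4)"
```

```text
time_s: 10.93
tcp_pos: [0.5041, 0.2181, 0.2668]
ee_rot: [[0.999, 0.042, -0.003], [0.042, -0.999, -0.002], [-0.003, 0.002, -1.0]]
wrist_force: [-0.2, -0.7, -3.8]
gripper_width: 0.686
gripper_force: 30.0
time_s: 11.18
tcp_pos: [0.505, 0.219, 0.2694]
ee_rot: [[0.999, 0.043, 0.002], [0.043, -0.999, 0.001], [0.002, -0.001, -1.0]]
wrist_force: [-0.3, 0.4, -2.9]
gripper_width: 0.688
gripper_force: 30.0
to [-0.5  0.7 27.4] [-0.06 -0.1   0.06]
```

```bash
python3 -m creep '[[-1,0,0,3,0,0,0],[-1,0,0.5,7,0,0,0],[-1,0,0.5,11,0,0,0],[-1,0,0.5,14,0,0,0],[-1,0,0.5,17,0,0,0],[-1,0,0.5,19,0,0,0],[-1,0,0.5,21,0,0,0],[-1,0,0.5,21,0,0,0]]'
```

```text
time_s: 11.85
tcp_pos: [0.5045, 0.2184, 0.247]
ee_rot: [[0.999, 0.043, -0.001], [0.043, -0.999, -0.001], [-0.001, 0.001, -1.0]]
wrist_force: [0.6, 0.3, -3.1]
gripper_width: 0.686
gripper_force: 30.0
```

```bash
python3 -m creep '[[-1,0,0,1,0,0,0],[-1,0,0,2,0,0,0],[-1,0,0,3,0,0,0],[-1,0,0,3.5,0,0,0],[-1,0,0,4,0,0,0],[-1,0,0,4,0,0,0],[-1,0,0,4,0,0,0]]'
```

```text
time_s: 12.43
tcp_pos: [0.5046, 0.2185, 0.2435]
ee_rot: [[0.999, 0.043, 0.0], [0.043, -0.999, -0.0], [0.0, 0.0, -1.0]]
wrist_force: [-0.6, 0.3, -2.7]
gripper_width: 0.688
gripper_force: 30.0
```

```bash
python3 -m creep '[[-1,0,0,0.5,0,0,0],[-1,0,0,1,0,0,0],[-1,0,0,1.5,0,0,0],[-1,0,0,2,0,0,0],[-1,0,0,2,0,0,0],[-1,0,0,2,0,0,0]]'
```

```text
time_s: 12.93
tcp_pos: [0.5046, 0.2184, 0.2419]
ee_rot: [[0.999, 0.043, 0.0], [0.043, -0.999, 0.0], [0.0, -0.0, -1.0]]
wrist_force: [-1.6, -0.3, 1.5]
gripper_width: 0.689
gripper_force: 30.0
```

Contact comes at the seated height (0.242). I'll press slightly further and then release.

```bash
python3 -m creep '[[-1,0,0,0.6,0,0,0],[-1,0,0,0.6,0,0,0]]'; python3 -m creep '[[0.6,0,0,0.6,0,0,0],[1,0,0,0.6,0,0,0],[1,0,0,0.6,0,0,0],[1,0,0,0.6,0,0,0],[1,0,0,0.6,0,0,0],[1,0,0,0.6,0,0,0]]'; python3 -m creep '[[1,0,0,-5,0,0,0],[1,0,0,-15,0,0,0],[1,0,0,-30,0,0,0],[1,0,0,-50,0,0,0],[1,0,0,-80,0,0,0],[1,0,0,-110,0,0,0],[1,0,0,-130,0,0,0],[1,0,0,-130,0,0,0]]'
cat > g.py <<'E'
from h import *
im,d,P=shot("wrist","w5.png")
x,y,z=P[...,0],P[...,1],P[...,2]
B=(abs(x-.504)<.08)&(abs(y-.218)<.05)
for a,b in ((.076,.095),(.0835,.09),(.103,.115),(.06,.066)):
    Q=P[B&(z>a)&(z<b)]; print(a,len(Q),rect(Q) if len(Q) else "",np.round(np.median(Q[:,2]),4))
Q=P[B&(z>.0835)&(z<.09)]; print("plane",np.linalg.lstsq(np.c_[Q[:,:2]-Q[:,:2].mean(0),np.ones(len(Q))],Q[:,2],rcond=None)[0].round(4))
E
python3 -m creep '[[1,0,0,0,0,0,0],[1,0,0,0,0,0,0]]'; python3 g.py
```

```text
time_s: 13.1
tcp_pos: [0.5045, 0.2185, 0.2419]
ee_rot: [[0.999, 0.043, 0.0], [0.043, -0.999, 0.0], [0.0, 0.0, -1.0]]
wrist_force: [-3.7, -0.9, 5.7]
gripper_width: 0.685
gripper_force: 30.0
time_s: 13.6
tcp_pos: [0.5046, 0.2185, 0.2402]
ee_rot: [[0.999, 0.043, 0.0], [0.043, -0.999, -0.0], [0.0, 0.0, -1.0]]
wrist_force: [-0.1, -0.8, 0.1]
gripper_width: 0.981
gripper_force: 0.0
time_s: 14.27
tcp_pos: [0.5055, 0.2189, 0.3769]
ee_rot: [[0.999, 0.044, 0.01], [0.044, -0.999, 0.006], [0.011, -0.006, -1.0]]
wrist_force: [0.6, -0.2, 0.4]
gripper_width: 1.0
gripper_force: 0.0
time_s: 14.43
tcp_pos: [0.5041, 0.2182, 0.3703]
ee_rot: [[0.999, 0.043, -0.001], [0.043, -0.999, 0.0], [-0.001, -0.0, -1.0]]
wrist_force: [0.1, 0.4, -0.1]
gripper_width: 0.996
gripper_force: 0.0
0.076 7539 (array([504.9, 218. ]), 158.2, 99.9, 0.0) 0.0868
0.0835 6396 (array([505.4, 217.2]), 157.1, 99.7, -0.5) 0.0868
0.103 727 (array([503.9, 219. ]), 39.4, 14.0, 2.9) 0.1084
0.06 288 (array([494.6, 215.6]), 126.4, 100.1, -2.2) 0.0634
plane [-0.0011 -0.0014  0.0868]
```

View pics/w5.png

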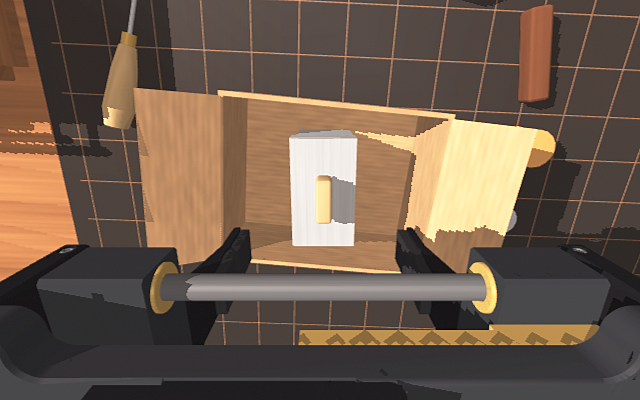

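Plate at 0.0868 carries the same +0.7 mm bias as before and is level, so the tray is fully home. The handle is at (323,200), under the TCP. I'll take the handle next.

```bash
python3 -m creep '[[0,0,-0.6,10,0,0,0],[0,0,-0.6,30,0,0,0],[0,0,-0.6,50,0,0,0],[0,0,-0.6,65,0,0,0],[0,0,-0.6,78,0,0,0],[0,0,-0.6,88,0,0,0],[0,0,-0.6,94,0,0,0],[0,0,-0.6,97,0,0,0]]'; python3 -m creep '[[0,0,0,0,0,0,0],[0,0,0,0,0,0,0],[0,0,0,0,0,0,0]]'
```

```text
time_s: 15.15
tcp_pos: [0.5043, 0.2189, 0.2716]
ee_rot: [[0.999, 0.043, -0.002], [0.043, -0.999, -0.002], [-0.002, 0.002, -1.0]]
wrist_force: [-0.0, -0.4, 0.5]
gripper_width: 0.529
gripper_force: 0.0
time_s: 15.4
tcp_pos: [0.5048, 0.2192, 0.274]
ee_rot: [[0.999, 0.043, 0.001], [0.043, -0.999, 0.001], [0.001, -0.001, -1.0]]
wrist_force: [-0.5, -0.7, 0.1]
gripper_width: 0.501
gripper_force: 0.0
```

```bash
python3 -m creep '[[-0.6,0,0.3,2,0,0,0],[-0.65,0,0.3,2,0,0,0],[-1,0,0.3,2,0,0,0],[-1,0,0.3,2,0,0,0],[-1,0,0.3,2,0,0,0],[-1,0,0.3,2,0,0,0],[-1,0,0.3,2,0,0,0],[-1,0,0.3,2,0,0,0]]'
```

```text
time_s: 16.07
tcp_pos: [0.5046, 0.2187, 0.2714]
ee_rot: [[0.999, 0.043, 0.0], [0.043, -0.999, -0.0], [0.0, 0.0, -1.0]]
wrist_force: [0.3, 0.3, 1.5]
gripper_width: 0.158
gripper_force: 30.0
```

```bash
python3 -m creep '[[-1,0,0,-1,0,0,0],[-1,0,0,-2.5,0,0,0],[-1,0,0,-4.5,0,0,0],[-1,0,0,-7,0,0,0],[-1,0,0,-10,0,0,0],[-1,0,0,-14,0,0,0],[-1,0,0,-18,0,0,0],[-1,0,0,-22,0,0,0]]'; python3 -m creep '[[-1,0,0,-6,0,0,0],[-1,0,0,-16,0,0,0],[-1,0,0,-31,0,0,0],[-1,0,0,-49,0,0,0],[-1,0,0,-67,0,0,0],[-1,0,0,-82,0,0,0],[-1,0,0,-92,0,0,0],[-1,0,0,-97,0,0,0]]'; python3 -m creep '[[-1,0,0,0,0,0,0],[-1,0,0,0,0,0,0],[-1,0,0,0,0,0,0],[-1,0,0,0,0,0,0]]'
cat > k.py <<'E'
from h import *
im,d,P=shot("scene","s2.png"); cv2.imwrite("pics/s2c.png",cv2.resize(im[100:340,270:550,::-1],None,fx=2.5,fy=2.5))
x,y,z=P[...,0],P[...,1],P[...,2]
B=(abs(x-.504)<.07)&(abs(y-.218)<.045)
for a,b in ((.074,.088),(.19,.215)):
    Q=P[B&(z>a)&(z<b)]; print(a,len(Q),rect(Q) if len(Q)>5 else "",np.round(np.percentile(Q[:,2],[5,50,95]),4) if len(Q) else "")
E
python3 k.py
```

```text
time_s: 16.73
tcp_pos: [0.5046, 0.2188, 0.2939]
ee_rot: [[0.999, 0.043, 0.0], [0.043, -0.999, 0.0], [0.0, -0.0, -1.0]]
wrist_force: [0.2, -0.6, -1.0]
gripper_width: 0.156
gripper_force: 30.0
time_s: 17.4
tcp_pos: [0.5047, 0.2187, 0.3926]
ee_rot: [[0.999, 0.043, 0.003], [0.043, -0.999, 0.002], [0.003, -0.002, -1.0]]
wrist_force: [-0.6, -0.7, -0.4]
gripper_width: 0.159
gripper_force: 30.0
time_s: 17.73
tcp_pos: [0.5044, 0.2186, 0.3892]
ee_rot: [[0.999, 0.043, -0.002], [0.043, -0.999, -0.001], [-0.002, 0.001, -1.0]]
wrist_force: [0.0, -0.2, -1.1]
gripper_width: 0.159
gripper_force: 30.0
0.074 502 (array([499.6, 218.4]), 108.2, 62.2, 1.8) [0.0746 0.0801 0.083 ]
0.19 839 (array([499.4, 217.9]), 105.8, 59.7, 2.9) [0.2012 0.2035 0.2104]
```

View pics/s2c.png

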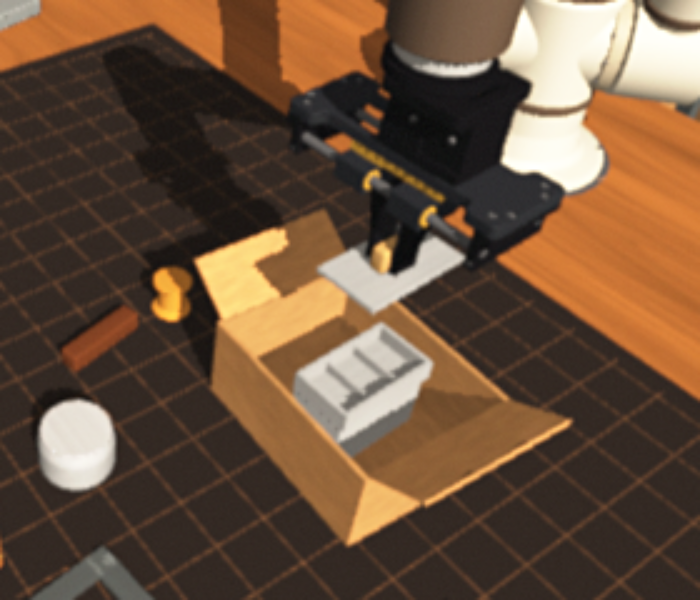

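The crop shows the tray seated level in the tin at (363,385). The cover is held level above it at (392,272), and both flaps are open.

```bash
python3 -m creep '[[-1,0,0,-1,0,0,0],[-1,0,0,-1,0,0,0],[-1,0,0,-1,0,0,0],[-1,0,0,-1,0,0,0]]'; python3 -c "
from station import r
print(r.finish_job())"
```

```text
time_s: 18.12
tcp_pos: [0.5046, 0.2188, 0.3912]
ee_rot: [[0.999, 0.043, -0.0], [0.043, -0.999, -0.0], [-0.0, 0.0, -1.0]]
wrist_force: [0.4, -0.4, -1.8]
gripper_width: 0.159
gripper_force: 30.0
the job is handed in; nothing more can be done
None
```

I handed the job in at about 18 s: both flaps are pushed well outwards, the tray sits fully home in the tin and is released, and the gripper holds the cover level about 12 cm above it.

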